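Load a keyed reference cell into a bench photometer

ROBOT

A 7-joint arm with a two-finger parallel gripper is mounted at the origin on the work surface. World frame = base frame: x ahead of the robot, y to its left, z up, the work surface at z = 0. Lengths are in mm, angles in rad, forces in N, time in s.
With the tool pointing down it reaches from about 400 to 875 mm from the base axis. Payload 4.4 kg.
Tool frame: the origin (TCP) lies midway between the tips of the shut fingers; the grasp point (between the pads) lies 19 mm behind it; z points along the fingers, y is the direction in which the jaws open and shut (so a half turn about z gives the same grasp; the last joint's range is limited). The gripper opens to 85 mm and grips with 20 to 120 N. Pads are 22 mm wide; open, the fingers measure 114 mm over their backs; the gripper's body (76 mm by 85 mm) begins 54 mm behind the grasp point. The pads swing forward as they close: fully open they stand 13 mm farther back than shut.
Start: joints at [1.158, 0.628, 0.038, 1.517, -0.027, 0.996, -0.02], TCP at [220.956, -611.307, 231.313] pointing down, gripper open.
Joint ranges: [-3.06, 3.06], [-0.37, 2.12], [-1.25, 1.32], [0.18, 2.47], [-1.1, 4.24], [0.23, 1.98], [-2.94, 2.94]. Speed limits (rad/s): [2.57, 2.57, 3.14, 3.14, 3.14, 3.14, 3.14].

INTERFACE

Orientations are given as [roll, pitch, yaw] about the fixed x, y, z axes, in that order (R = Rz(yaw) Ry(pitch) Rx(roll)).
In Python, from cell import * gives the robot as it stands. The module is installed in compiled form; this text tells all that it offers.
- The arm moves only by the tool move_arm, never from a script. Its argument "series" is a list of rows, each a list of 2 entries, a list of its own where there are three numbers: the shift along the tool's x, y, z in m, then the turn about the tool's z in rad. In form: [[[x, y, z], yaw], ...]. A call has 1 to 5 rows; each row is the pose to reach, as a shift and turn from the pose measured when the call began, along the tool's axes at that moment; what a row does not reach only later rows make up. A row lasts 1/8 s, in which the tool goes at most 62.5 mm and 10.7 degrees, less where a joint would pass 70% of its speed; a pose out of reach is approached as far as the arm can. A call with a gripper value outside its range is refused whole. "claw" is the opening, from 0 (shut) to 1 (fully open), set as the call begins (left out, the last holds). The fingers move at their own pace and stop on an object; the grip force is fixed at half the most. Time passes only in rows, so rows that repeat a pose let the fingers close. It gives the time, the measured TCP pose, the force and the opening at its end, in the units of the state.
- read_state(): the state, without advancing time (a new reading comes with each control period).
- get_image(name): name is "side" or "top" or "wrist"; returns the picture (384x512x3 uint8, blue, green, red); there is no depth.
- camera_model(name): a dict with "fov_y" (degrees; the focal length in pixels is half the picture's height over the tangent of half this angle, whatever the lens; pixels are square), "cx", "cy" (the principal point, pixels), "pose" (4x4, takes a point from camera to world coordinates); the wrist camera has in their place "tool_from_camera" (4x4, takes a point from camera to tool coordinates, whose origin is the TCP and whose axes are the flange's). Camera axes: x right, y down, z forward; pixel columns grow to the right and rows downward; lengths in mm; the calibration is good to about 2 mm. A picture is of the moment at which its call begins: read the wrist's pose just before it. camera_model takes no time and is no camera call.
- finish_job(): hands the job in, once; it reports no verdict.
The state is a dict: "clock": time; "qpos": joint angles; "qd": joint speeds; "tau": joint torques, N m; "eef_pos": TCP position; "tool_rot": TCP orientation; "force": force on the tool from outside, world axes, zero at the start; "torque": the same for the moment, N m; "width": finger opening in mm.
Only numpy, scipy, OpenCV 4.12 (cv2) and the standard library are available. Lean on these libraries where they do the work, as an engineer would, in place of code of your own. Each camera call takes 0.05 s, during which the arm holds its last target. There are 200 camera calls.

TASK

Take the winged reference cell out of the kit case, lower it into the seat ring on the photometer's drawn-out carriage and turn it with light pressure until its two lugs drop fully home into the ring's slots. Then pick up the tapping block and, with the block and not with the fingers, gently nudge the carriage's push plate until the carriage meets its stop inside the photometer. Stand the tapping block upright back inside the case, and leave the beaker, the bottle and the data logger undisturbed.

Things in the scene. Friction and masses are not known exactly. Their poses are not given: they have to be found in the camera images.
- photometer: White bench photometer, fixed. Origin at table height below the centre of its sample bay. Grey base plate 12 mm thick, x = +-95, y = -165 to 80 mm. Two white cheeks 80 mm high, 92 mm apart, stand beside the bay at |x| = 46 to 95, y = -35 to 70 mm; housing behind, y = 70 to 160, 98 mm high. The bay opens to its -y; the carriage slides in along +y.
- carriage: Aluminium carriage, 78 (x) by 118 (y) by 15 mm, axes parallel to the photometer's. Origin at the centre of its underside, 12 mm above the table. Slides only along the photometer's y, about 4 N friction, stays where left. Starts drawn out, origin at y = -95 to -80 mm in the photometer's frame; home on the hidden hard stop it is at y = 0.
- seat (a point): Centre of the top (rim) of the dark steel seat ring, moving with the carriage, 45.5 mm above the table. Ring 64 mm across, bore 34 mm, 18.5 mm deep; two opposite slots 13.7 mm wide cut through its wall, top to bottom. It is clamped at an angle that varies and no reading gives: the line of the slots is up to 40 degrees either way from the carriage's y. Light turning does not move it.
- push_face (a point): Centre of the outer (-y) face of the carriage's upright push plate, 42 mm above the table; moves with the carriage. The plate is 66 mm wide, 8 mm thick and reaches from 12 to 57 mm above the table. Its outward normal is the carriage's -y.
- cell: Reference cell, 66 mm tall, about 220 g. Origin: centre of underside. Pilot 30 mm diameter, z 0-16 mm, chamfered; two lugs along +-x, 48 mm tip to tip, 10 mm wide, z 8-16; round body 38 mm, z 16-40; black grip bar 40 (x) by 14 mm (y), z 40-66. Half a turn fits the same. Origin is 8 mm below the rim with lugs on the rim, 16 mm when home. Drops within about 5 degrees of the slots.
- tapper: Tapping block, 160 g nominal, 90 mm tall, standing in the case. Origin at the centre of its underside, z up. White foot 44 mm (x) by 40 mm (y), 30 mm high; above it a wooden handle 30 mm wide (x), 16 mm thick (y), z = 30 to 90 mm.
- case: Low black kit case, fixed, outside 262 (x) by 182 mm (y). Origin at table height under its centre. Grey foam floor 250 by 170 mm, 10 mm above the table; rim 22 mm above the table. The cell and the tapping block stand upright on the foam, one towards each x end, about 130 mm apart; which is at which end varies.
- beaker: Bystander: empty glass beaker, 68 mm across, 85 mm tall, origin at the centre of its underside.
- bottle: Bystander: white bottle with blue cap, 60 mm across, 95 mm tall, origin at the centre of its underside.
- logger: Bystander: small black data logger lying flat, 40 by 70 mm, 18 mm high, origin at the centre of its underside.
Not all that is in view belongs to the job. Leave any yellow look-alike of the cell alone.

How it is judged (in metres and radians):
On the way, in this order (a step that is already met when the one before it is completed fails the run):
1. the cell is seated in the ring, lugs in the slots and let go, with the carriage still drawn out (z of cell in the frame of seat below -0.014 m and horizontal distance between cell and seat below 0.004 m and angle between cell's own z axis and vertical below 0.06 rad and contact force between the fingers and cell below 0.1 N and y of carriage in the frame of photometer below -0.055 m), for 0.2 s.
2. the carriage is at its stop (within 2 mm), the cell still seated (y of carriage in the frame of photometer above -0.002 m and z of cell in the frame of seat below -0.014 m), for 0.1 s.
At the end, for the whole second after the job is handed in: The cell sits upright in the ring with its lugs home (origin at least 14 mm below the rim, within 4 mm of the axis), the carriage is within 2 mm of its stop, and the tapping block stands upright and at rest on the foam floor inside the case (all of step 2 and horizontal distance between cell and seat below 0.004 m and angle between cell's own z axis and vertical below 0.06 rad and angle between tapper's own z axis and vertical below 0.08 rad and height (world z) of tapper between 0.006 and 0.014 m and x of tapper in the frame of case between -0.125 and 0.125 m and y of tapper in the frame of case between -0.085 and 0.085 m and linear speed of each of tapper, cell below 0.01 m/s); the robot touches nothing.
It fails at once if the fingers or arm push the carriage (contact force between any of the fingers, the arm and carriage above 2 N).
It fails at once if the carriage is pushed in by way of the cell (contact force between the fingers and cell above 1 N and y of carriage in the frame of photometer above -0.055 m).
It fails at once if the cell is pressed into the seat with more than 60 N (contact force between cell and carriage above 60 N).
It fails at once if the carriage is rammed: pushed with more than 40 N or faster than 0.2 m/s (contact force between tapper and carriage above 40 N or linear speed of carriage above 0.2 m/s).
It fails at once if a bystander is moved by more than 20 mm or tipped (distance of any of beaker, bottle, logger from where it was at the start of the episode above 0.02 m or angle between any of beaker, bottle's own z axis and vertical above 0.3 rad).
It also fails if it takes over 72 s, if anything falls off the work surface, if the arm or the gripper's body presses on something with over 40 N, if the wrist force passes 120 N, or if a joint passes its speed limit or range.

## Working session

There is one attempt and no reset: what is moved stays moved. The work goes in short steps, Python scripts to look and compute and a tool call to move; the robot and the scene stay as the last step left them, time stands still between calls to the robot, and variables do not carry over. Pictures are saved under pics/ and viewed, about 8 in all and at most 12, crops included, and the job is handed in when it is done.

Besides the shell and the picture viewer there is one more tool, called after "Emit:" by a JSON object that holds its "op" and its "data". move_arm: Moves the arm, as the interface text tells. Its arguments: {"type":"object","properties":{"series":{"type":"array"},"claw":{"type":"number"}},"required":["series"]}

```bash
mkdir -p pics; cat > h.py <<'E'
from cell import *
import numpy as np, cv2
def px2w(name,uv,z,tool=None):
    m=camera_model(name); f=192/np.tan(np.radians(m['fov_y']/2))
    T=np.array(m['pose']) if 'pose' in m else tool@np.array(m['tool_from_camera'])
    d=T[:3,:3]@np.array([(uv[0]-m['cx'])/f,(uv[1]-m['cy'])/f,1]); o=T[:3,3]
    return (o+d*(z-o[2])/d[2]).round(1)
def tool():
    from scipy.spatial.transform import Rotation as R
    s=read_state(); T=np.eye(4); T[:3,:3]=R.from_euler('xyz',s['tool_rot']).as_matrix(); T[:3,3]=s['eef_pos']; return T
E
python3 - <<'E'
from h import *
print(read_state())
for n in('top','side','wrist'):
    print(n,camera_model(n)); cv2.imwrite(f'pics/{n}0.png',get_image(n))
E
```

```text
{'clock': 0.0, 'qpos': array([ 1.15819092,  0.62930438,  0.03844163,  1.51837626, -0.02698634,
        0.9962979 , -0.02000902]), 'qd': array([-8.01560410e-04, -8.50139674e-04, -4.77961443e-04,  1.14220668e-03,
       -3.96492973e-05,  6.91318629e-05,  6.11947957e-05]), 'tau': array([-3.41278192e-04, -5.63416779e+01,  1.22665476e+00, -1.93451840e+01,
        1.12134096e-02,  1.05687836e-02,  1.93411103e-05]), 'eef_pos': array([ 220.74296174, -610.70450124,  230.41350092]), 'tool_rot': array([-3.13972507e+00,  3.39652105e-05,  3.46803925e-01]), 'force': array([ 0.41061513, -0.38940544,  0.10946554]), 'torque': array([ 0.04188873, -0.00481861, -0.02712634]), 'width': 85.60555866113475}
top {'fov_y': 55.33567792197132, 'cx': 259.39599973103606, 'cy': 192.78165449394083, 'pose': array([[ 1.54036482e-02, -9.85077269e-01,  1.71421998e-01,
         4.44843078e+02],
       [-9.99621847e-01, -1.90774222e-02, -1.98044106e-02,
        -9.90556561e+01],
       [ 2.27791645e-02, -1.71052114e-01, -9.84998621e-01,
         1.00716238e+03],
       [ 0.00000000e+00,  0.00000000e+00,  0.00000000e+00,

[... 211 characters left out ...]
   [-4.57484049e-01,  5.41675987e-01, -7.05191797e-01,
         7.36454520e+02],
       [-8.52521197e-03, -7.95682654e-01, -6.05653725e-01,
         7.71414615e+02],
       [ 0.00000000e+00,  0.00000000e+00,  0.00000000e+00,
         1.00000000e+00]])}
wrist {'fov_y': 68.95951563183172, 'cx': 256.7976756485377, 'cy': 189.42568447497587, 'tool_from_camera': array([[ 4.86209683e-04, -9.64421925e-01, -2.64367383e-01,
         6.54893366e+01],
       [ 9.99999834e-01,  5.50640890e-04, -1.69614512e-04,
         5.85161734e-01],
       [ 3.09151445e-04, -2.64367257e-01,  9.64422033e-01,
        -1.42368208e+02],
       [ 0.00000000e+00,  0.00000000e+00,  0.00000000e+00,
         1.00000000e+00]])}
```

View pics/top0.png

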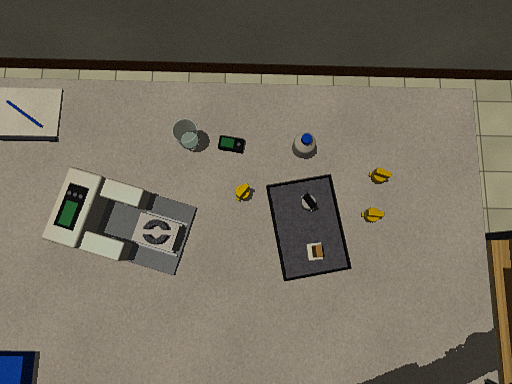

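View pics/side0.png

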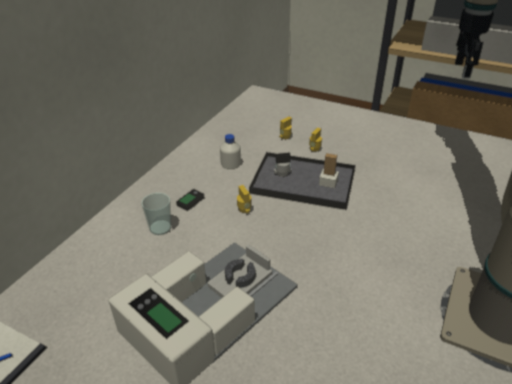

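The top view shows the photometer at the left with its bay opening to the right (ring about (156,232)), the case with the cell at (310,202) and the tapper at (316,251). Three yellow decoys stand around it. The side view agrees.

```bash
python3 - <<'E'
from h import *
im=cv2.imread('pics/top0.png')
a=cv2.resize(im[180:285,90:210],None,fx=5,fy=5,interpolation=cv2.INTER_CUBIC)[:525,:600]
b=cv2.resize(im[170:285,260:355],None,fx=4.5,fy=4.5,interpolation=cv2.INTER_CUBIC)
cv2.imwrite('pics/a.png',cv2.resize(np.hstack([a,np.zeros((525,5,3),np.uint8),b[:525]]),None,fx=0.775,fy=0.775))
g=im.astype(int)
# case
m=((im.max(2)<75)).astype(np.uint8); m[:160]=0;m[300:]=0;m[:,:255]=0;m[:,365:]=0
c=max(cv2.findContours(cv2.morphologyEx(m,cv2.MORPH_CLOSE,np.ones((3,3))),0,2)[0],key=cv2.contourArea)
bx=cv2.boxPoints(cv2.minAreaRect(c)); P=[px2w('top',p,22) for p in bx]
print('case',P,np.mean(P,0),[np.linalg.norm(P[i]-P[i-1]) for i in range(4)])
for n,uv,z in [('ring',(156,232),45.5),('cellbar',(311,202),76),('handle',(317,251),100),('beaker',(185,133),0),('logger',(232,144),18),('bottle',(307,138),95),('decoy',(244,192),30)]: print(n,px2w('top',uv,z))
for n,uv,z in [('ring',(240,272),45.5),('cellbar',(283,157),76),('handle',(331,155),100)]: print('side',n,px2w('side',uv,z))
for n,uv,z in [('base br',(176,274),12),('base tr',(197,207),12),('hous tl',(71,168),98),('hous bl',(43,238),98)]: print(n,px2w('top',uv,z))
E
```

```text
Traceback (most recent call last):
ValueError: all the input array dimensions except for the concatenation axis must match exactly, but along dimension 0, the array at index 0 has size 525 and the array at index 2 has size 518
```

```bash
python3 - <<'E'
from h import *
im=cv2.imread('pics/top0.png')
a=cv2.resize(im[180:285,95:203],None,fx=4,fy=4,interpolation=cv2.INTER_CUBIC)
b=cv2.resize(im[175:280,263:353],None,fx=4,fy=4,interpolation=cv2.INTER_CUBIC)
cv2.imwrite('pics/a.png',np.hstack([a,b]))
m=((im.max(2)<75)).astype(np.uint8); m[:160]=0;m[300:]=0;m[:,:255]=0;m[:,365:]=0
c=max(cv2.findContours(cv2.morphologyEx(m,cv2.MORPH_CLOSE,np.ones((3,3))),0,2)[0],key=cv2.contourArea)
bx=cv2.boxPoints(cv2.minAreaRect(c)); P=[px2w('top',p,22) for p in bx]
print('case',P,np.mean(P,0),[np.linalg.norm(P[i]-P[i-1]) for i in range(4)])
for n,uv,z in [('ring',(156,232),45.5),('cellbar',(311,202),76),('handle',(317,251),100),('beaker',(185,133),0),('logger',(232,144),18),('bottle',(307,138),95),('decoy',(244,192),30)]: print(n,px2w('top',uv,z))
for n,uv,z in [('ring',(240,272),45.5),('cellbar',(283,157),76),('handle',(331,155),100)]: print('side',n,px2w('side',uv,z))
for n,uv,z in [('base br',(176,274),12),('base tr',(197,207),12),('hous tl',(71,168),98),('hous bl',(43,238),98)]: print(n,px2w('top',uv,z))
E
```

```text
case [array([ 637.9, -134.4,   22. ]), array([ 678.1, -321.7,   22. ]), array([ 418. , -365.4,   22. ]), array([ 382.2, -185.6,   22. ])] [ 529.05  -251.775   22.   ] [np.float64(260.77563153024863), np.float64(191.5654718366543), np.float64(263.74552128898796), np.float64(183.32943026148308)]
ring [503.5 148.9  45.5]
cellbar [ 585.3 -251.2   76. ]
handle [ 460.3 -261.   100. ]
beaker [789.5  96.1   0. ]
logger [754.2 -40.   18. ]
bottle [ 750.8 -239.1   95. ]
decoy [616.2 -77.   30. ]
side ring [503.2 158.3  45.5]
side cellbar [ 584.7 -233.2   76. ]
side handle [ 462.1 -264.2  100. ]
base br [395.9  98.   12. ]
base tr [575.3  50.7  12. ]
hous tl [657.3 358.5  98. ]
hous bl [481.1 407.9  98. ]
```

View pics/a.png

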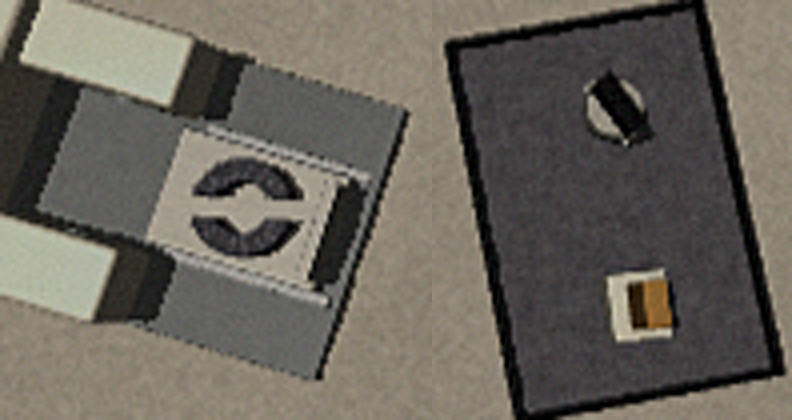

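The crop shows the ring centred near top px (157,231) with its slot line about along world y. The cell bar lies at about 28° in world, and the tapper handle is at the right of its foot. I'll hover over the cell.

Emit:
{"op": "move_arm", "data": {"series": [[[0.06,-0.028,0],0],[[0.116,-0.055,0],-0.14],[[0.17,-0.08,0],-0.14],[[0.23,-0.108,0],-0.14],[[0.285,-0.135,0],-0.14]], "claw": 1}}

```text
clock: 0.78
eef_pos: [442.0, -387.7, 230.7]
tool_rot: [-3.14, -0.0, 0.487]
force: [0.4, -0.8, -0.0]
width: 85.3
```

```bash
cat >> h.py <<'E'
def go(x=None,y=None,z=None,yaw=None):
    "shift in tool axes (m) and turn to reach a world target (mm, rad)"
    T=tool(); s=read_state(); t=T[:3,3].copy()
    for i,v in enumerate((x,y,z)):
        if v is not None: t[i]=v
    d=T[:3,:3].T@(t-T[:3,3]); w=0 if yaw is None else -(yaw-s['tool_rot'][2])
    print('at',T[:3,3].round(1),'yaw',round(s['tool_rot'][2],3),'f',s['force'].round(1),'w',round(s['width'],1),'t',round(s['clock'],2),'-> shift',(d/1000).round(4),'turn',round(w,3))
E
python3 -c "
from h import *
go(585,-245,230,.49); print(read_state()['qpos'].round(2))"
```

```text
at [ 442.  -387.7  230.7] yaw 0.487 f [ 0.4 -0.8 -0. ] w 85.3 t 0.78 -> shift [ 0.1931 -0.0593  0.0008] turn -0.003
[ 0.68  0.54 -0.01  1.7   0.    0.91 -0.41]
```

Emit:
{"op": "move_arm", "data": {"series": [[[0.055,-0.017,0],0],[[0.11,-0.034,0],0],[[0.16,-0.049,0],0],[[0.193,-0.059,0],0],[[0.193,-0.059,0],0]]}}

```text
clock: 1.4
eef_pos: [587.2, -241.2, 230.2]
tool_rot: [-3.138, -0.002, 0.493]
force: [-1.1, -0.2, 0.3]
width: 85.5
```

```bash
python3 -c "
from h import *
go(585,-245,230,.49); cv2.imwrite('pics/w1.png',get_image('wrist'));np.save('w1.npy',tool())"
```

```text
at [ 587.2 -241.2  230.2] yaw 0.493 f [-1.1 -0.2  0.3] w 85.5 t 1.4 -> shift [-0.0038  0.0023  0.0002] turn 0.003
```

View pics/w1.png

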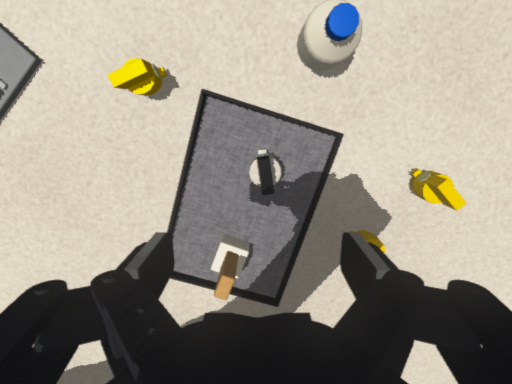

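The wrist view shows the cell bar at about (265,172), nearly vertical in the image, and the tapper at (230,265) with its foot and brown handle.

```bash
python3 - <<'E'
from h import *
im=cv2.imread('pics/w1.png'); T=np.load('w1.npy')
g=im.max(2)
roi=np.zeros_like(g); roi[140:205,245:290]=1
for th in (25,35,45):
    m=((g<th)&(roi>0)).astype(np.uint8)
    c=max(cv2.findContours(m,0,2)[0],key=cv2.contourArea); r=cv2.minAreaRect(c); P=np.array([px2w('wrist',p,76,T) for p in cv2.boxPoints(r)])
    print(th,r,P[:,:2].tolist(),P.mean(0),[round(float(np.linalg.norm(P[i]-P[i-1])),1) for i in range(4)])
a=cv2.resize(im[140:205,235:295],None,fx=8,fy=8,interpolation=cv2.INTER_CUBIC)
cv2.imwrite('pics/b.png',a)
E
```

```text
Traceback (most recent call last):
ValueError: max() iterable argument is empty
```

```bash
python3 - <<'E'
from h import *
im=cv2.imread('pics/w1.png'); T=np.load('w1.npy')
g=im.max(2)
cv2.imwrite('pics/b.png',cv2.resize(im[140:205,235:295],None,fx=8,fy=8,interpolation=cv2.INTER_CUBIC))
roi=np.zeros_like(g); roi[140:205,245:290]=1
print(g[150:198:4,252:282:2])
E
```

```text
[[119 125 128 186 226 220 219 148 108 117 121 123 124 126 124]
 [125 125 122 143 142 132 112 112 105  72  71 107 121 119 119]
 [122 112  94  33  32  30  31  32  39  93 102  99  71  68 119]
 [147 222 194  59  48  48  45  44  44  87 104 190 208 112  62]
 [220 221 217  89  46  45  44  44  44  60 104 190 217 212 108]
 [220 219 218 140  46  45  44  42  43  49 101 114 209 215 171]
 [221 222 222 168  50  42  43  42  43  42  91 119 218 219 182]
 [221 221 221 213  73  43  43  43  43  41  73 105 189 204  89]
 [104 201 218 215 137  43  41  43  42  41  53 101 100  70  62]
 [ 67  67  67  73  71  44  42  41  41  40  39  59  63  60  61]
 [ 66  63  65  65  62  36  30  29  31  31  29  56  63  62  61]
 [ 58  62  63  64  63  41  37  40  46  50  58  63  62  64  61]]
```

View pics/b.png

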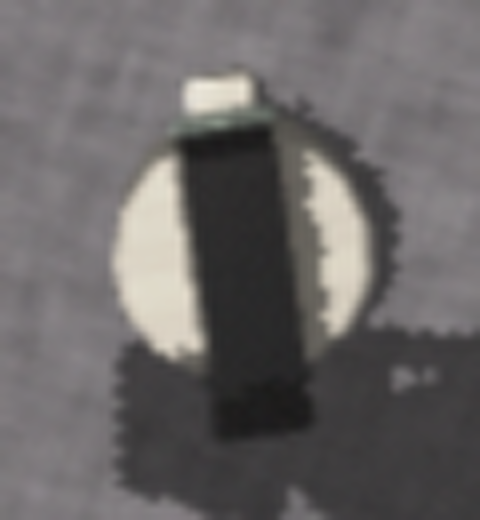

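The crop shows the bar's top face from crop (228,148) to (263,432), about 12 px wide, with the body disc under it.

```bash
python3 - <<'E'
from h import *
T=np.load('w1.npy'); q=lambda u,v:(235+u/8-.4,140+v/8-.4)
P=[px2w('wrist',q(*p),76,T) for p in [(182,150),(275,145),(312,430),(215,435)]]
a=(P[0]+P[1])/2;b=(P[2]+P[3])/2;d=a-b
print(P,(a+b)/2,np.linalg.norm(d),np.linalg.norm(P[0]-P[1]),np.arctan2(d[1],d[0]))
print('body',px2w('wrist',q(243,260),50,T))
ct=(a+b)/2; go(ct[0],ct[1],100,np.arctan2(d[1],d[0]))
print('tapper handle top L/R', [px2w('wrist',p,100,T) for p in [(216,296),(228,299),(223,287)]])
E
```

```text
[array([ 602. , -235.7,   76. ]), array([ 608.4, -246.3,   76. ]), array([ 576.1, -269.8,   76. ]), array([ 569.2, -258.4,   76. ])] [ 588.925 -252.55    76.   ] 39.913813398371225 12.382245353731292 0.6171913915403633
body [ 588.2 -253.2   50. ]
at [ 585.4 -243.9  230.2] yaw 0.489 f [-0.9 -0.7 -0.3] w 85.4 t 1.45 -> shift [-0.0009  0.0096  0.1302] turn -0.128
tapper handle top L/R [array([ 445.3, -266.4,  100. ]), array([ 448.2, -280.1,  100. ]), array([ 459.5, -268.2,  100. ])]
```

Emit:
{"op": "move_arm", "data": {"series": [[[0.001,0.004,0.045],-0.06],[[0.002,0.008,0.09],-0.13],[[0.002,0.008,0.1],-0.13],[[0.002,0.008,0.1],-0.13],[[0.002,0.008,0.1],-0.13]]}}

```text
clock: 2.08
eef_pos: [591.8, -250.7, 132.2]
tool_rot: [3.141, -0.002, 0.618]
force: [0.3, 0.6, 1.0]
width: 85.6
```

```bash
python3 - <<'E'
from h import *
T=tool(); im=get_image('wrist'); cv2.imwrite('pics/w2.png',im); T2=tool(); print(T[:3,3],T2[:3,3])
g=im.max(2)
m=(g<56).astype(np.uint8); m[:150]=0; m[290:]=0; m[:,:225]=0; m[:,300:]=0
cv2.imwrite('pics/c.png',np.hstack([im[120:300,200:330],cv2.cvtColor(m*255,8)[120:300,200:330]]).repeat(3,0).repeat(3,1))
m=cv2.morphologyEx(m,cv2.MORPH_OPEN,np.ones((5,5)))
for c in cv2.findContours(m,0,2)[0]:
    r=cv2.minAreaRect(c)
    P=np.array([px2w('wrist',p,76,T) for p in cv2.boxPoints(r)]); print(r,P.mean(0),P[0]-P[1],P[1]-P[2])
np.save('w2.npy',T)
E
```

```text
[ 591.82218736 -250.66903     132.23593533] [ 591.9105159  -250.4722223   132.28272449]
((293.3311767578125, 277.7261047363281), (9.25780963897705, 27.77342414855957), 28.610458374023438) [ 557.8  -311.25   76.  ] [-23.8  -4.7   0. ] [-0.7  7.7  0. ]
((255.0, 200.5), (55.0, 18.0), 90.0) [ 592.725 -248.65    76.   ] [-7.5 10.6  0. ] [34.8 25.2  0. ]
```

View pics/c.png

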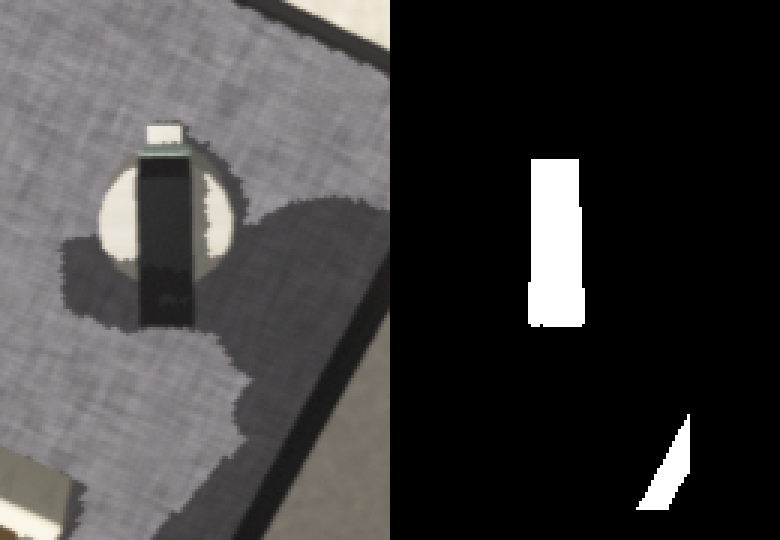

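The bar is aligned with the jaws and the tool is centred on it to about 1 mm. I'll descend and grip.

Emit:
{"op": "move_arm", "data": {"series": [[[0,-0.001,0.03],0],[[0,-0.001,0.06],0],[[0,-0.001,0.078],0],[[0,-0.001,0.079],0],[[0,-0.001,0.079],0]]}}

```text
clock: 2.75
eef_pos: [592.3, -250.0, 54.4]
tool_rot: [3.139, -0.003, 0.619]
force: [-0.2, 0.4, -0.0]
width: 85.0
```

Emit:
{"op": "move_arm", "data": {"series": [[[0,0,0],0],[[0,0,0],0],[[0,0,0],0],[[0,0,0],0],[[0,0,0],0]], "claw": 0}}

```text
clock: 3.38
eef_pos: [592.3, -250.1, 54.6]
tool_rot: [3.139, -0.003, 0.619]
force: [-1.0, -1.5, 1.2]
width: 12.7
```

Emit:
{"op": "move_arm", "data": {"series": [[[0,0,0],0],[[0,0,0],0],[[0,0,-0.03],0],[[0,0,-0.09],0],[[0,0,-0.15],0]]}}

```text
clock: 4.0
eef_pos: [591.1, -249.7, 205.1]
tool_rot: [3.141, -0.002, 0.619]
force: [1.3, -1.2, -1.9]
width: 13.1
```

Emit:
{"op": "move_arm", "data": {"series": [[[0.02,-0.053,0],-0.15],[[0.04,-0.106,0],-0.32],[[0.06,-0.16,0],-0.49],[[0.08,-0.213,0],-0.66],[[0.1,-0.266,0],-0.82]]}}

```text
clock: 4.62
eef_pos: [517.3, 26.7, 204.9]
tool_rot: [3.14, -0.001, 1.444]
force: [0.5, 0.5, -1.7]
width: 12.8
```

```bash
python3 -c "
from h import *
go(503.5,80,205,1.57); print(read_state()['qpos'].round(2))"
```

```text
at [517.3  26.7 204.9] yaw 1.444 f [ 0.5  0.5 -1.7] w 12.8 t 4.62 -> shift [ 0.0512 -0.0205 -0.0001] turn -0.126
[ 0.09  0.49 -0.28  1.91  0.19  0.77 -0.42]
```

Emit:
{"op": "move_arm", "data": {"series": [[[0.03,-0.012,0],-0.08],[[0.051,-0.02,0],-0.126],[[0.051,-0.02,0],-0.126],[[0.051,-0.02,0],-0.126],[[0.051,-0.02,0],-0.126]]}}

```text
clock: 5.25
eef_pos: [504.4, 78.0, 204.7]
tool_rot: [3.14, 0.0, 1.567]
force: [0.8, -0.0, -2.4]
width: 12.6
```

```bash
python3 - <<'E'
from h import *
go();T=tool(); im=get_image('wrist'); cv2.imwrite('pics/w3.png',im); np.save('w3.npy',T)
print(tool()[:3,3]-T[:3,3])
cv2.imwrite('pics/d.png',cv2.resize(im[20:384,130:390],None,fx=1.6,fy=1.6,interpolation=cv2.INTER_CUBIC))
E
```

```text
at [504.4  78.  204.7] yaw 1.567 f [ 0.8 -0.  -2.4] w 12.6 t 5.25 -> shift [0. 0. 0.] turn 0
[-0.04126939  0.30255826  0.04158628]
```

View pics/d.png

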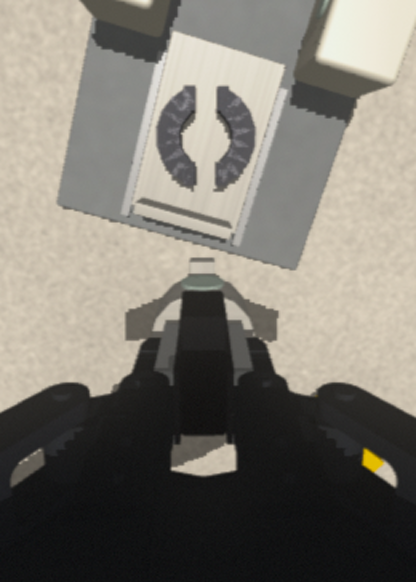

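The wrist view shows the ring at about crop (206,138), its slots close to vertical, and the cell straight in the jaws.

```bash
python3 - <<'E'
from h import *
im=cv2.imread('pics/w3.png'); T=np.load('w3.npy')
for th in (95,110,125):
    m=(im.max(2)<th).astype(np.uint8); r=np.zeros_like(m); r[68:146,222:296]=1; m*=r
    m=cv2.morphologyEx(m,cv2.MORPH_CLOSE,np.ones((3,3)))
    n,l,s,c=cv2.connectedComponentsWithStats(m)
    k=[i for i in np.argsort(-s[1:,4])[:2]+1]
    W=[px2w('wrist',c[i],45.5,T) for i in k]; W.sort(key=lambda p:p[0])
    d=W[1]-W[0]
    (cx,cy),rad=cv2.minEnclosingCircle(np.argwhere(np.isin(l,k))[:,::-1].astype(np.float32))
    print(th,s[k].tolist(),'mid',(W[0]+W[1])/2,'slot ang',np.pi/2+np.arctan2(d[1],d[0]),'circ',px2w('wrist',(cx,cy),45.5,T),rad)
    # inner edges of slots: facing edge points
    for j in k:
        cc=max(cv2.findContours((l==j).astype(np.uint8),0,1)[0],key=cv2.contourArea)[:,0]
        h=cv2.convexHull(cc[:,None])
# plate upright top edge (z57) and cell lug/plate direction
q=lambda u,v:(130+u/1.6,20+v/1.6)
for n,uv,z in [('plateL',(137,197),57),('plateR',(232,228),57),('frontL',(60,205),12),('frontR',(295,268),12),('carR back',(285,65),27),('carL back',(173,32),27)]: print(n,px2w('wrist',q(*uv),z,T))
# body bar end: cell lug center column
print('lug in tool', np.linalg.inv(T)@np.append(px2w('wrist',q(203,267),T[2,3]-44.5+16,T),1))
E
```

```text
95 [[229, 85, 23, 51, 545], [266, 76, 22, 52, 513]] mid [504.85 151.35  45.5 ] slot ang 1.8064410979555046 circ [505.5 150.6  45.5] 31.988378524780273
110 [[229, 74, 24, 63, 902], [265, 74, 24, 65, 890]] mid [505.05 150.65  45.5 ] slot ang 1.5954488656527266 circ [505.5 151.1  45.5] 33.87510299682617
125 [[228, 74, 25, 65, 1008], [264, 74, 25, 65, 997]] mid [505.15 151.15  45.5 ] slot ang 1.5570230931142959 circ [506.  151.1  45.5] 34.04111099243164
plateL [461.2 113.9  57. ]
plateR [522.6  93.5  57. ]
frontL [396.9 103.6  12. ]
frontR [574.8  54.2  12. ]
carR back [558.  196.7  27. ]
carL back [484.6 216.6  27. ]
lug in tool [20.73624091 -0.9727315  28.52010281  1.        ]
```

Emit:
{"op": "move_arm", "data": {"series": [[[0.04,0.001,0],0],[[0.074,0.0015,0.01],0],[[0.074,0.0015,0.05],0],[[0.074,0.0015,0.09],0],[[0.074,0.0015,0.1],0]]}}

```text
clock: 5.92
eef_pos: [504.8, 150.9, 102.7]
tool_rot: [-3.139, 0.002, 1.566]
force: [-0.1, -0.4, -1.5]
width: 12.3
```

Emit:
{"op": "move_arm", "data": {"series": [[[0,0,0],0],[[0,0,0],0]]}}

```text
clock: 6.18
eef_pos: [505.9, 150.9, 103.9]
tool_rot: [-3.141, 0.002, 1.565]
force: [0.4, 0.5, -2.2]
width: 12.5
```

```bash
python3 - <<'E'
from h import *
go(506,152.2,85,1.562);T=tool(); im=get_image('wrist'); np.save('w4.npy',T)
cv2.imwrite('pics/w4.png',im)
cv2.imwrite('pics/e.png',cv2.resize(im[90:250,180:340],None,fx=3,fy=3,interpolation=cv2.INTER_CUBIC))
E
```

```text
at [505.9 150.9 103.9] yaw 1.565 f [ 0.4  0.5 -2.2] w 12.5 t 6.17 -> shift [0.0013 0.0001 0.0189] turn 0.003
```

View pics/e.png

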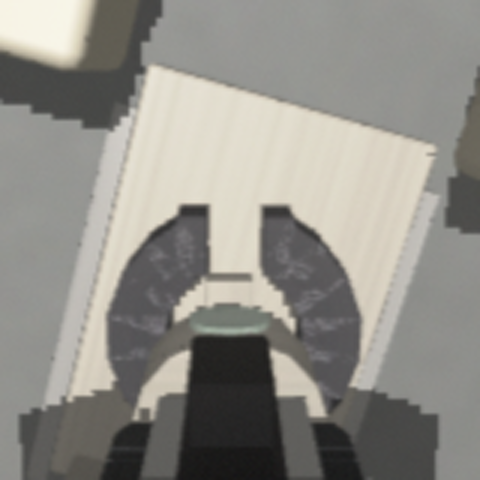

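The slot edges show at crop columns 210 and 262 (centre 236) and the lug centre at 229, so the tool needs roughly +1.5 mm in y. Next I'll check the fore-aft offset.

```bash
python3 - <<'E'
from h import *
T=np.load('w4.npy'); q=lambda u,v:(180+u/3-.33,90+v/3-.33); I=np.linalg.inv(T); zb=T[2,3]-44.5
t=lambda uv,z:(I@np.append(px2w('wrist',q(*uv),z,T),1))[:2].round(1)
print('lug tip top',t((229,279),zb+16),'bottom',t((229,273),zb+8))
print('ring front edge L,R top',t((196,216),45.5),t((275,216),45.5),'far',t((196,206),45.5),'outer L,R',t((107,320),45.5),t((360,320),45.5))
print('slot edges',[t(p,45.5) for p in [(209,220),(210,270),(262,220),(261,270)]])
E
```

```text
lug tip top [23.4 -1.6] bottom [22.8 -1.6]
ring front edge L,R top [31.7 -9.6] [31.7  9.5] far [34.1 -9.6] outer L,R [  5.5 -32.1] [ 5.5 31.1]
slot edges [array([30.7, -6.5]), array([18.3, -6.3]), array([30.7,  6.3]), array([18.3,  6.2])]
```

```bash
python3 - <<'E'
from h import *
T=np.load('w4.npy'); print(T.round(4)); print(camera_model('wrist')); p=px2w('wrist',(256.8,189),75,T); print(p, np.linalg.inv(T)@np.append(p,1)); go()
E
```

```text
[[ 5.400000e-03  1.000000e+00 -9.000000e-04  5.058701e+02]
 [ 1.000000e+00 -5.400000e-03 -1.500000e-03  1.509174e+02]
 [-1.500000e-03 -9.000000e-04 -1.000000e+00  1.038715e+02]
 [ 0.000000e+00  0.000000e+00  0.000000e+00  1.000000e+00]]
{'fov_y': 68.95951563183172, 'cx': 256.7976756485377, 'cy': 189.42568447497587, 'tool_from_camera': array([[ 4.88467703e-04, -9.64611712e-01, -2.63674053e-01,
         6.57260910e+01],
       [ 9.99999622e-01,  6.60915987e-04, -5.65318359e-04,
        -9.21437667e-01],
       [ 7.19579107e-04, -2.63673677e-01,  9.64611670e-01,
        -1.42365130e+02],
       [ 0.00000000e+00,  0.00000000e+00,  0.00000000e+00,
         1.00000000e+00]])}
[504.9 170.1  75. ] [19.22135849 -1.04774044 28.84297848  1.        ]
at [505.9 151.  104. ] yaw 1.565 f [ 0.7 -0.5 -1.2] w 12.8 t 6.22 -> shift [0. 0. 0.] turn 0
```

Emit:
{"op": "move_arm", "data": {"series": [[[0.0018,0.0014,0],0],[[0.0018,0.0014,0.006],0],[[0.0018,0.0014,0.012],0],[[0.0018,0.0014,0.017],0],[[0.0018,0.0014,0.02],0]]}}

```text
clock: 6.85
eef_pos: [507.0, 152.7, 83.4]
tool_rot: [-3.14, 0.002, 1.566]
force: [0.2, -0.2, -2.4]
width: 12.7
```

Emit:
{"op": "move_arm", "data": {"series": [[[0,0,0.001],0],[[0,0,0.002],0],[[0,0,0.003],0]]}}

```text
clock: 7.22
eef_pos: [507.1, 152.7, 80.4]
tool_rot: [-3.14, 0.002, 1.566]
force: [-0.3, 1.3, -1.6]
width: 12.8
```

Emit:
{"op": "move_arm", "data": {"series": [[[0,0,0.001],0],[[0,0,0.002],0],[[0,0,0.003],0],[[0,0,0.004],0]]}}

```text
clock: 7.72
eef_pos: [507.1, 152.7, 76.4]
tool_rot: [-3.14, 0.002, 1.566]
force: [0.0, 0.1, -2.2]
width: 12.6
```

Emit:
{"op": "move_arm", "data": {"series": [[[0,0,0.001],0],[[0,0,0.002],0],[[0,0,0.003],0]]}}

```text
clock: 8.1
eef_pos: [507.2, 152.7, 73.9]
tool_rot: [-3.141, 0.002, 1.566]
force: [-3.0, -0.3, 10.2]
width: 12.7
```

Emit:
{"op": "move_arm", "data": {"series": [[[0,0,-0.0005],0],[[0,0,-0.0005],0],[[0,0,-0.0005],0],[[0,0,-0.0005],0]], "claw": 0.6}}

```text
clock: 8.6
eef_pos: [507.2, 152.8, 74.4]
tool_rot: [-3.141, 0.002, 1.565]
force: [0.9, 0.1, 0.4]
width: 51.1
```

Emit:
{"op": "move_arm", "data": {"series": [[[0,0,-0.03],0],[[0,0,-0.08],0],[[-0.02,0,-0.13],0],[[-0.06,0,-0.13],0],[[-0.075,0,-0.13],0]]}}

```text
clock: 9.22
eef_pos: [506.9, 75.3, 204.9]
tool_rot: [-3.141, 0.003, 1.562]
force: [0.1, 0.3, -0.3]
width: 51.3
```

```bash
python3 - <<'E'
from h import *
go(462,-262,205);T=tool(); im=get_image('wrist'); np.save('w5.npy',T)
cv2.imwrite('pics/w5.png',im)
s=get_image('side')
a=cv2.resize(im[10:200,180:330],None,fx=2.4,fy=2.4,interpolation=cv2.INTER_CUBIC);b=cv2.resize(s[230:306,205:305],None,fx=4,fy=6,interpolation=cv2.INTER_CUBIC)
cv2.imwrite('pics/f.png',np.hstack([a,b]))
E
```

```text
at [506.9  75.3 204.9] yaw 1.562 f [ 0.1  0.3 -0.3] w 51.3 t 9.22 -> shift [-0.3377 -0.042   0.001 ] turn 0
```

View pics/f.png

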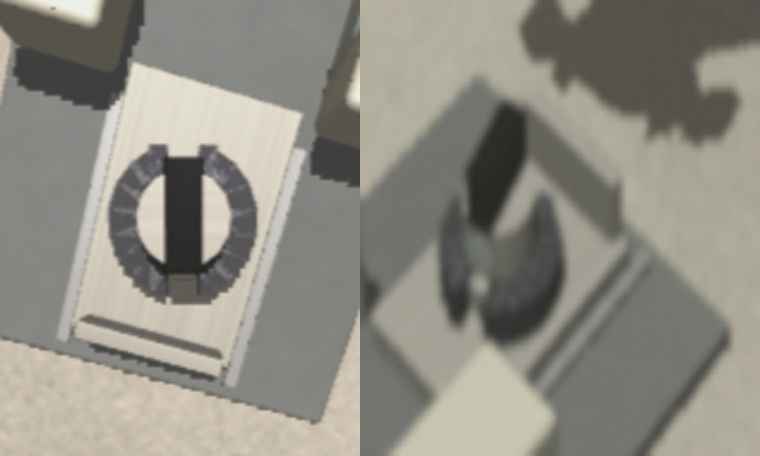

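The cell bar lies along the slots with both lugs down inside the ring (TCP height 73.9 at contact means an underside at about 29.4 mm, which is home). The carriage is still drawn out. Next is the tapper.

Emit:
{"op": "move_arm", "data": {"series": [[[-0.045,-0.005,0],0.17],[[-0.1,-0.012,0],0.35],[[-0.155,-0.019,0],0.53],[[-0.21,-0.026,0],0.71],[[-0.265,-0.033,0],0.89]], "claw": 1}}

```text
clock: 9.95
eef_pos: [471.8, -188.2, 204.2]
tool_rot: [-3.141, 0.002, 0.669]
force: [0.6, -0.6, 0.0]
width: 85.3
```

```bash
python3 -c "
from h import *
go(461,-262,195,.1); print(read_state()['qpos'].round(2))"
```

```text
at [ 471.8 -188.2  204.2] yaw 0.669 f [ 0.6 -0.6  0. ] w 85.3 t 9.95 -> shift [-0.0542  0.0512  0.0093] turn 0.569
[ 0.37  0.46 -0.07  1.94  0.05  0.74 -0.63]
```

Emit:
{"op": "move_arm", "data": {"series": [[[-0.027,0.025,0.005],0.18],[[-0.054,0.051,0.009],0.36],[[-0.054,0.051,0.009],0.54],[[-0.054,0.051,0.009],0.57],[[-0.054,0.051,0.009],0.57]]}}

```text
clock: 10.58
eef_pos: [461.7, -260.1, 194.9]
tool_rot: [-3.142, 0.003, 0.104]
force: [0.1, 0.2, 0.5]
width: 85.3
```

```bash
python3 - <<'E'
from h import *
go();T=tool(); im=get_image('wrist'); np.save('w6.npy',T); cv2.imwrite('pics/w6.png',im)
cv2.imwrite('pics/g.png',cv2.resize(im[110:290,180:340],None,fx=3.2,fy=3.2,interpolation=cv2.INTER_CUBIC))
h=cv2.cvtColor(im,cv2.COLOR_BGR2HSV)
m=cv2.inRange(h,(8,90,120),(22,255,255)); m[:,:180]=0;m[:,340:]=0;m[290:]=0
c=max(cv2.findContours(m,0,1)[0],key=cv2.contourArea); r=cv2.minAreaRect(c); P=np.array([px2w('wrist',p,100,T) for p in cv2.boxPoints(r)])
print(r,P.tolist(),P.mean(0),P[0]-P[1],P[1]-P[2])
E
```

```text
at [ 461.7 -260.1  194.9] yaw 0.104 f [0.1 0.2 0.5] w 85.3 t 10.57 -> shift [0. 0. 0.] turn 0
((263.0, 179.0), (8.0, 18.0), 90.0) [[474.9, -257.1, 100.0], [476.5, -272.6, 100.0], [469.4, -273.5, 100.0], [467.8, -257.8, 100.0]] [ 472.15 -265.25  100.  ] [-1.6 15.5  0. ] [7.1 0.9 0. ]
```

View pics/g.png

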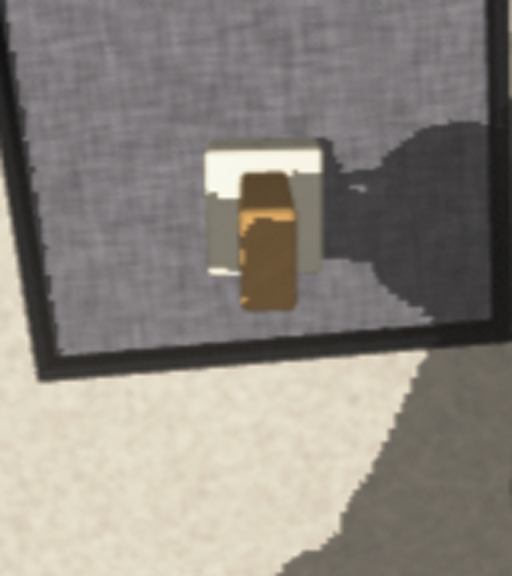

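The handle's top face spans crop (241,208) to (297,310), aligned with the tool to about 1°, and the foot edges are parallel too.

```bash
python3 - <<'E'
from h import *
T=np.load('w6.npy'); q=lambda u,v:(180+u/3.2-.35,110+v/3.2-.35)
P=np.array([px2w('wrist',q(*p),100,T) for p in [(241,208),(294,208),(297,310),(241,310)]]); print(P,P.mean(0))
F=np.array([px2w('wrist',q(*p),40,T) for p in [(205,151),(322,150),(205,274),(320,272)]]); print('foot',F,F.mean(0))
# case frame
C=np.array([529,-252,0]); c=P.mean(0); a=np.radians(10.6); d=c-C; print('case frame',d[0]*np.cos(a)+d[1]*np.sin(a),-d[0]*np.sin(a)+d[1]*np.cos(a))
go(c[0],c[1],60)
E
```

```text
[[ 475.3 -257.9  100. ]
 [ 476.8 -272.2  100. ]
 [ 447.9 -276.5  100. ]
 [ 446.2 -260.9  100. ]] [ 461.55  -266.875  100.   ]
foot [[ 480.1 -244.9   40. ]
 [ 484.6 -283.7   40. ]
 [ 437.5 -248.9   40. ]
 [ 442.4 -288.4   40. ]] [ 461.15  -266.475   40.   ]
case frame -69.03526564050163 -2.213644719771647
at [ 461.6 -260.3  195. ] yaw 0.104 f [-0.3  0.5  0. ] w 85.6 t 10.62 -> shift [-0.0004  0.0065  0.135 ] turn 0
```

Emit:
{"op": "move_arm", "data": {"series": [[[0,0.0065,0.03],0],[[0,0.0065,0.075],0],[[0,0.0065,0.115],0],[[0,0.0065,0.132],0],[[0,0.0065,0.132],0]]}}

```text
clock: 11.25
eef_pos: [461.8, -266.2, 62.4]
tool_rot: [-3.14, 0.004, 0.105]
force: [-0.0, 0.4, 0.9]
width: 85.4
```

Emit:
{"op": "move_arm", "data": {"series": [[[0,0,0],0],[[0,0,0],0],[[0,0,0],0],[[0,0,0],0],[[0,0,0],0]], "claw": 0}}

```text
clock: 11.88
eef_pos: [462.1, -266.4, 63.0]
tool_rot: [-3.141, 0.003, 0.105]
force: [0.4, -0.3, 5.4]
width: 15.5
```

Emit:
{"op": "move_arm", "data": {"series": [[[0,0,0],0],[[0,0,0],0],[[0,0,-0.02],0],[[0,0,-0.06],0],[[0,0,-0.1],0]]}}

```text
clock: 12.5
eef_pos: [461.7, -266.1, 163.4]
tool_rot: [-3.14, 0.004, 0.105]
force: [0.7, 0.3, -2.4]
width: 15.1
```

```bash
python3 - <<'E'
from h import *
go()
# photometer frame from earlier: axis and plate face centre
T=np.load('w5.npy'); q=lambda u,v:(180+u/2.4,10+v/2.4)
for n,uv,z in [('ptopL in',(85,318),57),('ptopR in',(225,357),57),('ptopL out',(76,333),57),('ptopR out',(221,374),57),('frontL',(0,335),12),('frontR',(318,421),12),('carBackL',(133,63),27),('carBackR',(302,113),27),('cell ctr top',(183,215),95.5)]: print(n,px2w('wrist',q(*uv),z,T))
E
```

```text
at [ 461.7 -266.1  163.4] yaw 0.105 f [ 0.7  0.3 -2.4] w 15.1 t 12.5 -> shift [0. 0. 0.] turn 0
ptopL in [465.4 111.4  57. ]
ptopR in [525.5  94.1  57. ]
ptopL out [461.2 105.   57. ]
ptopR out [523.8  86.6  57. ]
frontL [415.9  98.7  12. ]
frontR [576.5  53.1  12. ]
carBackL [486.7 216.7  27. ]
carBackR [560.1 196.4  27. ]
cell ctr top [507.8 151.6  95.5]
```

Emit:
{"op": "move_arm", "data": {"series": [[[0.008,-0.05,0],-0.17],[[0.016,-0.105,0],-0.34],[[0.024,-0.16,0],-0.51],[[0.033,-0.215,0],-0.68],[[0.041,-0.27,0],-0.85]]}}

```text
clock: 13.12
eef_pos: [473.9, 8.4, 163.3]
tool_rot: [-3.137, 0.002, 0.96]
force: [0.7, -0.4, -2.9]
width: 15.3
```

```bash
python3 -c "
from h import *
go(475.6,36.2,72,1.295)"
```

```text
at [473.9   8.4 163.3] yaw 0.96 f [ 0.7 -0.4 -2.9] w 15.3 t 13.12 -> shift [ 0.0239 -0.0142  0.0914] turn -0.335
```

Emit:
{"op": "move_arm", "data": {"series": [[[0.012,-0.007,0],-0.17],[[0.024,-0.014,0],-0.335],[[0.024,-0.014,0.04],-0.335],[[0.024,-0.014,0.08],-0.335],[[0.024,-0.014,0.0914],-0.335]]}}

```text
clock: 13.75
eef_pos: [473.8, 35.9, 69.9]
tool_rot: [-3.132, 0.002, 1.295]
force: [-0.3, 0.4, -0.5]
width: 15.4
```

Emit:
{"op": "move_arm", "data": {"series": [[[0,0,0],0],[[0,0,0],0]]}}

```text
clock: 14.0
eef_pos: [474.4, 36.0, 70.7]
tool_rot: [-3.133, 0.002, 1.295]
force: [0.9, -0.4, -0.7]
width: 15.5
```

```bash
python3 -c "
from h import *
go(486.5,74.6,72,1.295);go(511,161.2,72,1.295)
im=get_image('wrist');cv2.imwrite('pics/h.png',im)"
```

```text
at [474.4  36.   70.7] yaw 1.295 f [ 0.9 -0.4 -0.7] w 15.5 t 14.0 -> shift [ 0.0405  0.0011 -0.0013] turn 0.0
at [474.4  36.   70.7] yaw 1.295 f [ 0.9 -0.4 -0.7] w 15.5 t 14.0 -> shift [ 0.1305  0.0011 -0.0015] turn 0.0
```

View pics/h.png

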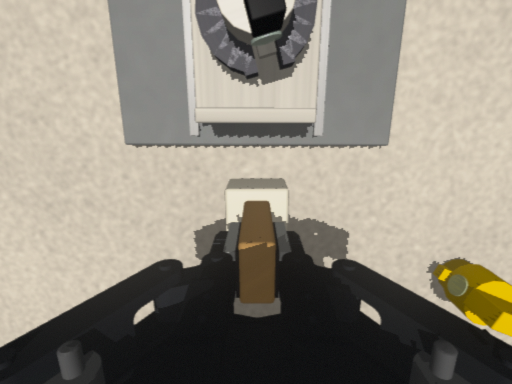

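Tapper and plate are square to each other, with the foot at columns 227-288 and the plate at 196-316. I'll advance gently.

Emit:
{"op": "move_arm", "data": {"series": [[[0.008,0.001,-0.0015],0],[[0.016,0.001,-0.0015],0],[[0.024,0.001,-0.0015],0],[[0.03,0.001,-0.0015],0],[[0.034,0.001,-0.0015],0]]}}

```text
clock: 14.68
eef_pos: [484.9, 69.0, 72.3]
tool_rot: [-3.134, 0.001, 1.296]
force: [0.0, -0.0, -1.4]
width: 15.1
```

Emit:
{"op": "move_arm", "data": {"series": [[[0.003,0,0],0],[[0.006,0,0],0],[[0.009,0,0],0],[[0.012,0,0],0],[[0.015,0,0],0]]}}

```text
clock: 15.3
eef_pos: [488.7, 82.9, 72.2]
tool_rot: [-3.133, 0.003, 1.295]
force: [-0.9, -4.7, -0.7]
width: 15.2
```

Emit:
{"op": "move_arm", "data": {"series": [[[0.005,0,0],0],[[0.011,0,0],0],[[0.017,0,0],0],[[0.023,0,0],0],[[0.029,0,0],0]]}}

```text
clock: 15.92
eef_pos: [496.8, 111.2, 72.2]
tool_rot: [-3.133, 0.002, 1.295]
force: [-0.7, -4.1, 1.0]
width: 15.2
```

Emit:
{"op": "move_arm", "data": {"series": [[[0.006,0,0],0],[[0.012,0,0],0],[[0.018,0,0],0],[[0.024,0,0],0],[[0.029,0,0],0]]}}

```text
clock: 16.55
eef_pos: [504.8, 139.6, 72.1]
tool_rot: [-3.133, 0.002, 1.295]
force: [-0.2, -4.0, 0.7]
width: 15.2
```

```bash
python3 -c "
from h import *
go(511,161.2,72,1.295)"
```

```text
at [504.8 139.6  72.1] yaw 1.295 f [-0.2 -4.   0.7] w 15.2 t 16.55 -> shift [0.0225 0.0001 0.    ] turn 0.0
```

Emit:
{"op": "move_arm", "data": {"series": [[[0.003,0,0],0],[[0.006,0,0],0],[[0.009,0,0],0],[[0.012,0,0],0],[[0.014,0,0],0]]}}

```text
clock: 17.18
eef_pos: [508.7, 153.3, 72.1]
tool_rot: [-3.134, 0.002, 1.295]
force: [-0.3, -4.7, -0.1]
width: 15.0
```

Emit:
{"op": "move_arm", "data": {"series": [[[0.001,0,0],0],[[0.002,0,0],0],[[0.003,0,0],0],[[0.004,0,0],0],[[0.005,0,0],0]]}}

```text
clock: 17.8
eef_pos: [510.1, 158.1, 72.1]
tool_rot: [-3.134, 0.002, 1.295]
force: [-0.2, -4.0, -1.0]
width: 15.5
```

Emit:
{"op": "move_arm", "data": {"series": [[[0.0008,0,0],0],[[0.0016,0,0],0],[[0.0024,0,0],0]]}}

```text
clock: 18.18
eef_pos: [510.4, 159.3, 72.0]
tool_rot: [-3.133, 0.004, 1.295]
force: [-1.0, -6.6, 1.7]
width: 15.4
```

Emit:
{"op": "move_arm", "data": {"series": [[[0.0007,0,0],0],[[0.0015,0,0],0],[[0.0022,0,0],0]]}}

```text
clock: 18.55
eef_pos: [510.3, 159.5, 71.8]
tool_rot: [-3.132, 0.007, 1.294]
force: [-0.5, -7.2, 2.0]
width: 15.3
```

Emit:
{"op": "move_arm", "data": {"series": [[[0.001,0,0],0],[[0.002,0,0],0],[[0.003,0,0],0],[[0.004,0,0],0],[[0.005,0,0],0]]}}

```text
clock: 19.18
eef_pos: [510.2, 159.9, 71.6]
tool_rot: [-3.13, 0.014, 1.292]
force: [-1.0, -13.0, 4.9]
width: 15.2
```

```bash
python3 - <<'E'
from h import *
go(); im=get_image('top'); cv2.imwrite('pics/t9.png',im); go()
E
```

```text
at [510.2 159.9  71.6] yaw 1.292 f [ -1.  -13.    4.9] w 15.2 t 19.18 -> shift [0. 0. 0.] turn 0
at [510.2 159.9  71.6] yaw 1.292 f [ -1.7 -10.9   3.7] w 15.3 t 19.23 -> shift [0. 0. 0.] turn 0
```

Force rose to 13 N with no further motion, after about 88 mm of travel: this is the stop. I'll back off and return the block.

Emit:
{"op": "move_arm", "data": {"series": [[[-0.005,0,0],0],[[-0.015,0,0],0],[[-0.03,0,0],0],[[-0.05,0,-0.02],0],[[-0.07,0,-0.06],0]]}}

```text
clock: 19.85
eef_pos: [490.2, 92.1, 132.0]
tool_rot: [-3.126, 0.016, 1.292]
force: [0.1, -0.9, -1.5]
width: 15.5
```

Emit:
{"op": "move_arm", "data": {"series": [[[-0.03,0,-0.03],0],[[-0.06,0,-0.05],0],[[-0.06,0,-0.05],0]]}}

```text
clock: 20.23
eef_pos: [474.6, 32.0, 184.3]
tool_rot: [-3.129, 0.016, 1.287]
force: [0.0, 0.7, -1.7]
width: 15.4
```

```bash
python3 - <<'E'
from h import *
go(461.8,-266.3,165,.105)
cv2.imwrite('pics/w10.png',get_image('wrist')); s=get_image('side'); t=get_image('top'); go(461.8,-266.3,165,.105)
a=cv2.resize(cv2.imread('pics/w10.png')[0:330,130:390],None,fx=1.4,fy=1.4)
b=cv2.resize(t[150:304,40:200],None,fx=2.1,fy=3)
cv2.imwrite('pics/i.png',np.hstack([a,b]))
E
```

```text
at [474.6  32.  184.3] yaw 1.287 f [ 0.   0.7 -1.7] w 15.4 t 20.23 -> shift [-0.2896  0.0714  0.0231] turn 1.182
at [474.4  35.5 182.6] yaw 1.292 f [-0.3  0.3 -1.9] w 15.3 t 20.38 -> shift [-0.2933  0.0711  0.021 ] turn 1.187
```

View pics/i.png

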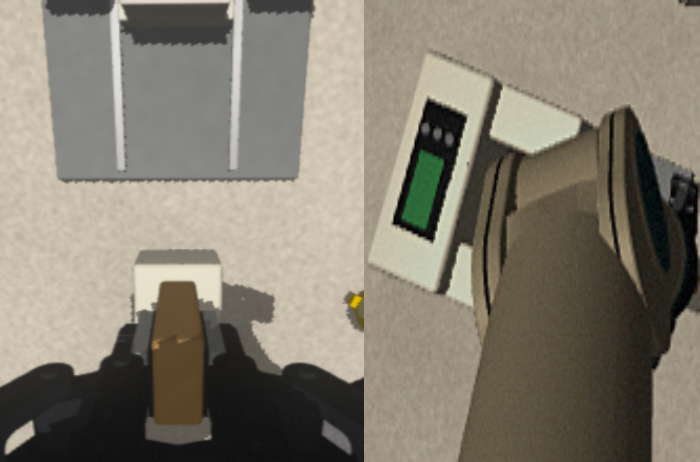

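The block is upright in the jaws and the plate is now deep at the bay mouth (crop row 15). I'm carrying it back to the case.

Emit:
{"op": "move_arm", "data": {"series": [[[-0.05,0.012,0],0.17],[[-0.104,0.025,0],0.34],[[-0.158,0.038,0],0.51],[[-0.212,0.051,0],0.68],[[-0.266,0.064,0],0.85]]}}

```text
clock: 21.0
eef_pos: [463.2, -238.2, 184.8]
tool_rot: [3.141, 0.022, 0.439]
force: [0.5, -0.2, -1.6]
width: 15.1
```

```bash
python3 -c "
from h import *
go(461.8,-266.3,150,.105)"
```

```text
at [ 463.2 -238.2  184.8] yaw 0.439 f [ 0.5 -0.2 -1.6] w 15.1 t 21.0 -> shift [-0.0125  0.0248  0.0351] turn 0.334
```

Emit:
{"op": "move_arm", "data": {"series": [[[-0.006,0.012,0.01],0.17],[[-0.0125,0.025,0.02],0.334],[[-0.0125,0.025,0.06],0.334],[[-0.0125,0.025,0.1],0.334],[[-0.0125,0.025,0.11],0.334]]}}

```text
clock: 21.62
eef_pos: [459.1, -264.9, 72.2]
tool_rot: [3.138, 0.025, 0.107]
force: [0.2, 0.8, -1.4]
width: 15.6
```

```bash
python3 -c "
from h import *
go(461.8,-266.3,64,.105)"
```

```text
at [ 459.1 -264.9   72.2] yaw 0.107 f [ 0.2  0.8 -1.4] w 15.6 t 21.62 -> shift [0.0028 0.0016 0.0081] turn 0.002
```

Emit:
{"op": "move_arm", "data": {"series": [[[0.002,0.001,0.002],0],[[0.002,0.001,0.005],0],[[0.002,0.001,0.007],0],[[0.002,0.001,0.008],0]]}}

```text
clock: 22.12
eef_pos: [461.3, -266.0, 64.7]
tool_rot: [3.137, 0.024, 0.107]
force: [0.5, -0.4, -2.5]
width: 15.7
```

Emit:
{"op": "move_arm", "data": {"series": [[[0,0,0.0005],0],[[0,0,0.001],0],[[0,0,0.0015],0]]}}

```text
clock: 22.5
eef_pos: [461.4, -266.1, 63.4]
tool_rot: [3.137, 0.024, 0.107]
force: [-0.5, -0.0, 4.2]
width: 15.5
```

Contact at 63.4 mm, as expected. I'll release and retreat upward.

Emit:
{"op": "move_arm", "data": {"series": [[[0,0,0],0],[[0,0,0],0],[[0,0,0],0],[[0,0,0],0],[[0,0,0],0]], "claw": 1}}

```text
clock: 23.12
eef_pos: [461.4, -266.1, 63.4]
tool_rot: [3.137, 0.024, 0.107]
force: [-0.2, 0.3, -0.3]
width: 85.0
```

Emit:
{"op": "move_arm", "data": {"series": [[[0,0,-0.02],0],[[0,0,-0.05],0],[[0,0,-0.1],0],[[0,0,-0.13],0],[[0,0,-0.13],0]]}}

```text
clock: 23.75
eef_pos: [465.9, -266.0, 195.7]
tool_rot: [3.134, 0.019, 0.107]
force: [0.9, -0.4, -0.8]
width: 85.4
```

```bash
python3 - <<'E'
from h import *
go();T=tool(); im=get_image('wrist'); cv2.imwrite('pics/w11.png',im); t=get_image('top'); cv2.imwrite('pics/t11.png',t); s=get_image('side'); cv2.imwrite('pics/s11.png',s)
# tapper handle (brown), foot (bright) in wrist view
h=cv2.cvtColor(im,cv2.COLOR_BGR2HSV)
m=cv2.inRange(h,(5,80,40),(25,255,255)); m[:, :180]=0;m[:,340:]=0;m[:110]=0;m[300:]=0
c=max(cv2.findContours(m,0,1)[0],key=cv2.contourArea); print('handle',cv2.boundingRect(c))
f=cv2.inRange(h,(0,0,190),(40,60,255)); f[:, :235]=0;f[:,290:]=0;f[:140]=0;f[215:]=0
c=max(cv2.findContours(f,0,1)[0],key=cv2.contourArea); print('foot bright',cv2.boundingRect(c))
x,y,w,hh=cv2.boundingRect(c); print('foot far edge',px2w('wrist',(x,y),40,T),px2w('wrist',(x+w,y),40,T))
# change map in top and side, bystanders
t0=cv2.imread('pics/top0.png'); s0=cv2.imread('pics/side0.png')
for n,b in dict(beaker=(170,115,35,40),logger=(215,132,35,24),bottle=(290,128,32,34),decoy1=(232,180,24,24)).items():
    x,y,w,hh=b; print(n,cv2.absdiff(t,t0)[y:y+hh,x:x+w].mean().round(1))
# cell bar in top view near home (z 95.5)
g=t.max(2); m=(g<60).astype(np.uint8); r=np.zeros_like(m); r[185:240,95:160]=1
mm=m*r
for c in cv2.findContours(mm,0,1)[0]:
    if cv2.contourArea(c)>15: print('dark',cv2.minAreaRect(c),px2w('top',cv2.minAreaRect(c)[0],95.5),px2w('top',cv2.minAreaRect(c)[0],45.5))
E
```

```text
at [ 465.9 -266.   195.7] yaw 0.107 f [ 0.9 -0.4 -0.8] w 85.4 t 23.75 -> shift [0. 0. 0.] turn 0
handle (247, 167, 18, 44)
foot bright (238, 159, 36, 10)
foot far edge [ 478.7 -246.3   40. ] [ 482.8 -284.7   40. ]
beaker 8.9
logger 8.1
bottle 9.4
decoy1 8.8
dark ((147.43890380859375, 227.8710479736328), (9.215617179870605, 26.63783836364746), 19.653823852539062) [510.2 157.7  95.5] [513.8 171.8  45.5]
dark ((124.38368225097656, 220.91339111328125), (26.807064056396484, 25.47022819519043), 50.710594177246094) [526.4 215.5  95.5] [530.9 232.7  45.5]
dark ((147.75001525878906, 201.25), (15.495159149169922, 18.973663330078125), 18.434947967529297) [576.6 161.4  95.5] [583.8 175.7  45.5]
dark ((104.3779525756836, 214.3511199951172), (59.37804412841797, 27.83108901977539), 73.85565948486328) [541.8 265.9  95.5] [547.1 285.9  45.5]
```

```bash
python3 - <<'E'
from h import *
from scipy.spatial.transform import Rotation as R
T=np.eye(4);T[:3,:3]=R.from_euler('xyz',[-3.129,.016,1.287]).as_matrix();T[:3,3]=[474.6,32,184.3]
im=cv2.imread('pics/w10.png')
print('col profile',im.max(2)[0:40,257].tolist(), im.max(2)[115:140,257].tolist())
u=np.array([.272,.962,0])
for r in (12.5,13.5,14.5): print(r,(px2w('wrist',(257,r),57,T)-px2w('wrist',(257,127.5),12,T))@u)
# same measure at start, expecting 165-59-90=~16
T5=np.load('w5.npy'); q=lambda a,b:(180+a/2.4,10+b/2.4)
o=(px2w('wrist',q(76,333),57,T5)+px2w('wrist',q(221,374),57,T5))/2; f=px2w('wrist',q(0,335),12,T5)
print('start',(o-f)@u)
E
```

```text
col profile [224, 218, 150, 82, 70, 71, 70, 70, 69, 67, 69, 69, 72, 70, 69, 71, 71, 72, 70, 62, 63, 62, 63, 61, 61, 63, 62, 61, 62, 64, 75, 115, 132, 133, 133, 133, 134, 134, 134, 134] [136, 135, 135, 137, 137, 137, 138, 137, 137, 137, 138, 134, 110, 98, 135, 202, 205, 203, 201, 203, 202, 202, 200, 204, 207]
12.5 97.9206
13.5 97.19279999999999
14.5 96.46499999999999
start 18.0454
```

The plate face is 105.6 mm behind the base's front edge (106 mm expected at home), which agrees with the force stop. I'm handing in.

```bash
python3 -c "
from h import *
print(finish_job()); go()"
```

```text
the job is handed in; nothing more can be done
None
the job is handed in; nothing more can be done
```

The job is done and handed in at about 24 s of the 72 s allowed; no verdict is reported back.

**What I did:** I took the cell from the case and lowered it into the ring already lined up with the slots. It dropped straight home without needing any turning. I then gripped the tapping block by its handle and used its foot to push the carriage in at about 4–5 N. The block went back to its old spot on the foam.

**Last checks:**
- **Cell:** contact came at about 29.4 mm above the table, against 29.5 mm for home. The picture after release, taken before the push, showed the lugs down in the slots. I had no pictures left to look at the cell again after the push.
- **Carriage:** at the stop the force rose to 13 N with no further motion. It travelled about 88 mm, and the plate face ended 105.6 mm behind the base's front edge, against about 106 mm expected.
- **Tapping block:** its foot edge is within about 2 mm of where it started, and it touched the foam at the same height as at pick-up.
- **Bystanders:** the before/after top pictures differ only by a similar small amount (8–9 grey levels) around each of the beaker, bottle, logger and one yellow look-alike. This looks like a brightness change rather than movement, but I did not view those areas.

**What disagreed:** a rough centre for the ring in the last top picture was about 5 mm off the expected home position. Shadows merged into that outline, so I trusted the force and the plate distance instead. The wrist camera's calibration also shifted by about 1.5 mm between scripts, so I lined the cell up on the ring using distances within a single picture.

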